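Re-rack the strip-down row in rebuild order

ROBOT

A 7-joint arm with a two-finger parallel gripper is mounted at the origin on a cart in front of the work surface, level with it; the furniture and walls round the work are solid. World frame = base frame: x ahead of the robot, y to its left, z up, the work surface at z = 0. Lengths are in m, angles in rad, forces in N, time in s.
With the tool pointing down it reaches from about 0.425 to 0.825 m from the base axis. Payload 3.6 kg.
Tool frame: the origin (TCP) lies where the fingers leave the gripper's body, on its centre line; the fingertips stand 73 mm ahead of it and the grasp point (between the pads) lies 54 mm ahead of it; z points along the fingers, y is the line along which they close (so a half turn about z gives the same grasp; the last joint's range is limited). The gripper opens to 85 mm and grips with 20 to 120 N. Pads are 22 mm wide; open, the fingers measure 114 mm over their backs; the gripper's body (76 mm by 85 mm) begins 54 mm behind the grasp point. The pads swing forward as they close: fully open they stand 13 mm farther back than shut.
Start: joints at [1.228, 0.615, -0.013, 1.423, 0.008, 1.103, -0.04], TCP at [0.202, -0.618, 0.304] pointing down, gripper open.
Joint ranges: [-3.12, 3.12], [-0.3, 2.06], [-1.34, 1.32], [0.26, 2.42], [-1.36, 4.5], [0.01, 1.98], [-2.84, 2.84]. Speed limits (rad/s): [2.79, 2.79, 3.14, 3.14, 3.14, 3.14, 3.14].

INTERFACE

Orientations are given as a unit quaternion [x, y, z, w].
In Python, from station import arm, snapshot, camera_info, ticket gives the robot as it stands. Calls block until the motion is done:
- arm.movep(position, orientation): joint-space move of the TCP to a pose.
- arm.line_to(position, velocity=0.15, ori=None): straight line of the TCP; ori=None keeps the orientation; velocity is the mean speed in m/s.
- arm.move_j(angles): joint-space move.
- arm.move_gripper(opening, effort=None): opening from 0.0 (shut) to 1.0 (fully open); effort is the grip in N (None keeps the last); returns when the fingers have stopped.
- arm.pause(seconds).
- arm.ik(position, orientation): joint angles nearest the present ones, or None.
- snapshot(name): name is "scene" or "top"; returns the picture (480x640x3 uint8, blue, green, red); there is no depth.
- camera_info(name): a dict with "fx", "fy", "cx", "cy" (pixels), "dist_coeffs" ([k1, k2, p1, p2, k3] as OpenCV has them; the pictures are not rectified), "R" (3x3) and "t" (3): a world point X has camera coordinates R X + t. Camera axes: x right, y down, z forward; pixel columns grow to the right and rows downward; lengths in m; the calibration is good to about 2 mm. A picture is of the moment at which its call begins. camera_info takes no time and is no camera call.
A pose or a line that the arm cannot do raises arm.MotionError and nothing moves.
- ticket.finish_job(): hands the job in; it is judged then, once.
Readings, each from a call of its own:
- arm.read_time(): time.
- arm.read_joint_positions(): joint angles.
- arm.read_dq(): joint speeds.
- arm.read_effort(): joint torques, N m.
- arm.read_tool_pos(): TCP position.
- arm.read_eef_rot(): TCP orientation.
- arm.read_ft_force(): force on the tool from outside, world axes, zero at the start.
- arm.read_wrist_torque(): the same for the moment, N m.
- arm.read_opening(): opening from 0.0 (shut) to 1.0 (fully open).
- arm.read_finger_force(): force on a finger pad.
Only numpy, scipy, OpenCV 4.12 (cv2) and the standard library are available. Lean on these libraries where they do the work, as an engineer would, in place of code of your own. Each camera call takes 0.05 s, during which the arm holds its last target. There are 200 camera calls.

TASK

The four things in the full rack stand, from left to right as seen from the robot, in the order they were needed for stripping the bike; for the rebuild they are needed the other way round. Move all four to the empty rack in the reverse left-to-right order (leftmost becomes rightmost, and so on), each upright in the middle of its own pad. Do not tip any of them over.

Things in the scene. Friction and masses are not known exactly. Their poses are not given: they have to be found in the camera images.
- rack_from: Full rack (source): fixed low grey metal strip, 76 mm deep (x), 304 long (y). Deck 12 mm above the bench, bearing four square light brown cork pads (tops at 14 mm) at x = 0, y = +112.5, +37.5, -37.5, -112.5 mm. 4 mm dividers between pads and at the ends, tops at 21 mm; long sides open. Origin: centre of underside. x points away from the robot, y to its left (so +y = leftmost), turned up to 0.35 rad.
- rack_to: Empty rack (destination): fixed, of exactly the same build, size, pad places (x = 0, y = +112.5, +37.5, -37.5, -112.5 mm; pad tops 14 mm above the bench), origin and axes as rack_from (+y = leftmost as seen from the robot), turned by its own angle up to 0.35 rad. It may stand to the left or right of the full rack.
- bb_socket_centre (a point): Bottom bracket socket: a squat, light silver, hollow ribbed metal ring, 44 mm across at its ribbed lower part, 30 mm high; given point: its centre, half-way up, on its upright axis (own z axis up). It starts upright on one of the four pads of the full rack, up to 5 mm off the pad's middle.
- lockring_socket_centre (a point): Lockring socket: a dark grey hollow metal socket, 36 mm across at its foot with a narrower neck on top, 38 mm high; given point: its centre, half-way up, on its upright axis (own z axis up). It starts upright on one of the four pads of the full rack, up to 5 mm off the pad's middle.
- small_bottle_centre (a point): Small plastic bottle with a screw cap: white body 36 mm across up to 55 mm, red cap 28 mm across above, 64 mm high, the tallest of the four; grip it round the body; given point: its centre, half-way up, on its upright axis (own z axis up). It starts upright on one of the four pads of the full rack, up to 5 mm off the pad's middle.
- dust_cap_centre (a point): Dust cap: a flat plain black disc, 49 mm across, 20 mm high, the lowest and widest of the four; given point: its centre, half-way up, on its upright axis (own z axis up). It starts upright on one of the four pads of the full rack, up to 5 mm off the pad's middle.
- seat_bb_socket: The thin square light brown cork pad of the full rack on which the bottom bracket socket stands at the start: 60 x 60 x 2 mm, fixed on the rack. Origin: centre of its underside; axes as rack_from's. Its y in rack_from's frame tells the thing's place in the row.
- seat_lockring_socket: The thin square light brown cork pad of the full rack on which the lockring socket stands at the start: 60 x 60 x 2 mm, fixed on the rack. Origin: centre of its underside; axes as rack_from's. Its y in rack_from's frame tells the thing's place in the row.
- seat_small_bottle: The thin square light brown cork pad of the full rack on which the small bottle stands at the start: 60 x 60 x 2 mm, fixed on the rack. Origin: centre of its underside; axes as rack_from's. Its y in rack_from's frame tells the thing's place in the row.
- seat_dust_cap: The thin square light brown cork pad of the full rack on which the dust cap stands at the start: 60 x 60 x 2 mm, fixed on the rack. Origin: centre of its underside; axes as rack_from's. Its y in rack_from's frame tells the thing's place in the row.
Mind the look-alikes: they are no part of the job. What is shaped like the part that bears small_bottle_centre but orange is not meant. Leave any yellow look-alike of the part that bears lockring_socket_centre alone.

How it is judged:
At the end, for the whole second after the job is handed in: All four things stand on the pads of the rack that was empty, in the reverse left-to-right order of the start: each centre within 13 mm (in the rack's x and in its y) of the middle of its pad, resting on the pad (height within 4 mm), upright within 0.15 rad, released and at rest (under 0.02 m/s) (((y of seat_bb_socket in the frame of rack_from between 0.0925 and 0.1325 m and y of bb_socket_centre in the frame of rack_to between -0.1255 and -0.0995 m) or (y of seat_bb_socket in the frame of rack_from between 0.0175 and 0.0575 m and y of bb_socket_centre in the frame of rack_to between -0.0505 and -0.0245 m) or (y of seat_bb_socket in the frame of rack_from between -0.0575 and -0.0175 m and y of bb_socket_centre in the frame of rack_to between 0.0245 and 0.0505 m) or (y of seat_bb_socket in the frame of rack_from between -0.1325 and -0.0925 m and y of bb_socket_centre in the frame of rack_to between 0.0995 and 0.1255 m)) and x of bb_socket_centre in the frame of rack_to between -0.013 and 0.013 m and z of bb_socket_centre in the frame of rack_to between 0.025 and 0.033 m and angle between each of bb_socket_centre, lockring_socket_centre, small_bottle_centre, dust_cap_centre's own z axis and vertical below 0.15 rad and linear speed of each of bb_socket, lockring_socket, small_bottle, dust_cap below 0.02 m/s and ((y of seat_lockring_socket in the frame of rack_from between 0.0925 and 0.1325 m and y of lockring_socket_centre in the frame of rack_to between -0.1255 and -0.0995 m) or (y of seat_lockring_socket in the frame of rack_from between 0.0175 and 0.0575 m and y of lockring_socket_centre in the frame of rack_to between -0.0505 and -0.0245 m) or (y of seat_lockring_socket in the frame of rack_from between -0.0575 and -0.0175 m and y of lockring_socket_centre in the frame of rack_to between 0.0245 and 0.0505 m) or (y of seat_lockring_socket in the frame of rack_from between -0.1325 and -0.0925 m and y of lockring_socket_centre in the frame of rack_to between 0.0995 and 0.1255 m)) and x of lockring_socket_centre in the frame of rack_to between -0.013 and 0.013 m and z of lockring_socket_centre in the frame of rack_to between 0.029 and 0.037 m and ((y of seat_small_bottle in the frame of rack_from between 0.0925 and 0.1325 m and y of small_bottle_centre in the frame of rack_to between -0.1255 and -0.0995 m) or (y of seat_small_bottle in the frame of rack_from between 0.0175 and 0.0575 m and y of small_bottle_centre in the frame of rack_to between -0.0505 and -0.0245 m) or (y of seat_small_bottle in the frame of rack_from between -0.0575 and -0.0175 m and y of small_bottle_centre in the frame of rack_to between 0.0245 and 0.0505 m) or (y of seat_small_bottle in the frame of rack_from between -0.1325 and -0.0925 m and y of small_bottle_centre in the frame of rack_to between 0.0995 and 0.1255 m)) and x of small_bottle_centre in the frame of rack_to between -0.013 and 0.013 m and z of small_bottle_centre in the frame of rack_to between 0.042 and 0.05 m and ((y of seat_dust_cap in the frame of rack_from between 0.0925 and 0.1325 m and y of dust_cap_centre in the frame of rack_to between -0.1255 and -0.0995 m) or (y of seat_dust_cap in the frame of rack_from between 0.0175 and 0.0575 m and y of dust_cap_centre in the frame of rack_to between -0.0505 and -0.0245 m) or (y of seat_dust_cap in the frame of rack_from between -0.0575 and -0.0175 m and y of dust_cap_centre in the frame of rack_to between 0.0245 and 0.0505 m) or (y of seat_dust_cap in the frame of rack_from between -0.1325 and -0.0925 m and y of dust_cap_centre in the frame of rack_to between 0.0995 and 0.1255 m)) and x of dust_cap_centre in the frame of rack_to between -0.013 and 0.013 m and z of dust_cap_centre in the frame of rack_to between 0.02 and 0.028 m); the robot touches nothing.
It fails at once if one of the four things is tipped over (leans more than 0.7 rad) (angle between any of bb_socket_centre, lockring_socket_centre, small_bottle_centre, dust_cap_centre's own z axis and vertical above 0.7 rad).
It also fails if it takes over 112 s, if anything falls off the work surface, if the arm or the gripper's body presses on something with over 40 N, if the wrist force passes 120 N, or if a joint passes its speed limit or range.

## Working session

There is one attempt and no reset: what is moved stays moved. The work goes in short steps, each a Python script; the robot and the scene stay as the last script left them, time stands still between calls to the robot, and variables do not carry over. Pictures are saved under pics/ and viewed, at most 14 in all, crops included, and the job is handed in when it is done.

```bash
mkdir -p pics; ls
python3 - <<'E'
from station import arm,snapshot,camera_info
import cv2
for n in("scene","top"):
    cv2.imwrite(f"pics/{n}0.png",snapshot(n)); print(n,camera_info(n))
print(arm.read_tool_pos(),arm.read_eef_rot(),arm.read_time())
E
```

```text
pics
scene {'fx': 521.2425614307635, 'fy': 521.2425614307635, 'cx': 319.466361002136, 'cy': 240.38347789994992, 'dist_coeffs': array([-0.08577497,  0.        ,  0.        ,  0.        ,  0.        ]), 'R': array([[ 0.62796817, -0.77822293,  0.00500517],
       [-0.47420067, -0.38772852, -0.79044311],
       [ 0.6170816 ,  0.49399966, -0.61251501]]), 't': array([-0.30177942,  0.28285037,  0.89659507])}
top {'fx': 473.59932342737613, 'fy': 473.59932342737613, 'cx': 316.13182965320766, 'cy': 246.53412623858807, 'dist_coeffs': array([-0.11714069,  0.        ,  0.        ,  0.        ,  0.        ]), 'R': array([[ 0.029094  , -0.99900785,  0.0337172 ],
       [-0.98752737, -0.03394861, -0.15374392],
       [ 0.15473603, -0.02882364, -0.98753529]]), 't': array([-0.04580561,  0.47157999,  1.01678331])}
[ 0.20173199 -0.617356    0.30281219] [ 9.87553158e-01  1.57281060e-01 -1.83949355e-04 -1.18075943e-03] 0.1
```

View pics/top0.png

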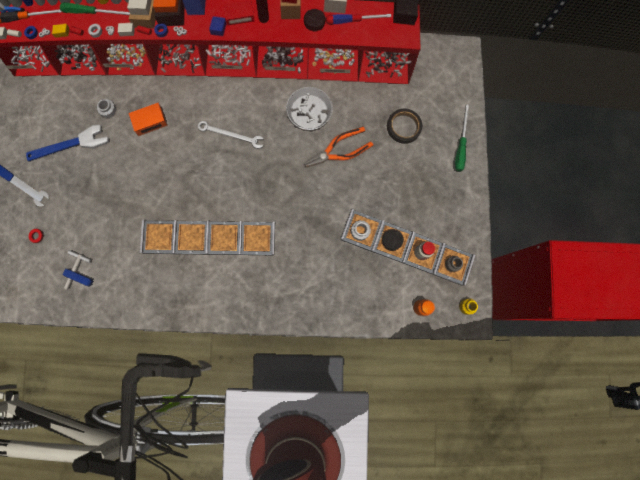

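View pics/scene0.png

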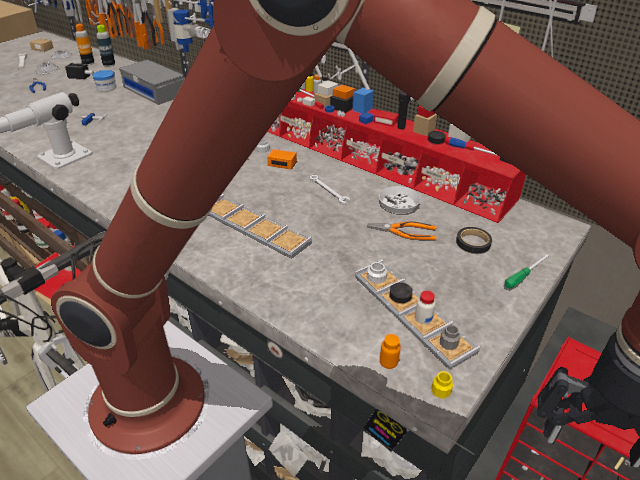

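The top picture shows the full rack, from left to right: bb socket (361,230), dust cap (393,240), bottle with the red cap (425,249), dark lockring socket (454,263). The empty rack is on the left, with pads at columns 158, 191, 224 and 258, row 237. There are two look-alikes in front: an orange bottle (425,308) and a yellow socket (470,306). Neither is meant, because the real ones are white with a red cap and dark grey, and both stand in the rack. Next I measure and take an enlarged crop to confirm.

```bash
cat > h.py <<'E'
from station import arm,snapshot,camera_info,ticket
import cv2,numpy as np
def K(c): return np.array([[c['fx'],0,c['cx']],[0,c['fy'],c['cy']],[0,0,1]])
def px2w(n,uv,z):
    c=camera_info(n); p=cv2.undistortPoints(np.float64(uv).reshape(-1,1,2),K(c),c['dist_coeffs']).reshape(-1,2)
    d=np.c_[p,np.ones(len(p))]@c['R']; o=-c['R'].T@c['t']
    return (o+d*((z-o[2])/d[:,2])[:,None])
def w2px(n,X):
    c=camera_info(n); return cv2.projectPoints(np.float64(X).reshape(-1,1,3),cv2.Rodrigues(c['R'])[0],c['t'],K(c),c['dist_coeffs'])[0].reshape(-1,2)
def ortho(img,n,z,x0,x1,y0,y1,s=2000):   # up = +x, left = +y
    X,Y=np.meshgrid(np.arange(x1,x0,-1/s),np.arange(y1,y0,-1/s),indexing='ij')
    m=w2px(n,np.stack([X,Y,0*X+z],-1)).astype(np.float32).reshape(*X.shape,2)
    return cv2.remap(img,m[...,0],m[...,1],cv2.INTER_CUBIC)
E
python3 - <<'E'
from h import *
im=snapshot("top")
for name,uv in dict(to=[(158,237),(191,237),(224,237),(258,237)],frm=[(361,230),(393,240),(425,249),(454,263)],alike=[(425,308),(470,306)]).items():
    print(name,px2w("top",uv,.014).round(3).tolist())
h=cv2.cvtColor(im,cv2.COLOR_BGR2HSV)
m=cv2.inRange(h,(8,80,100),(25,220,255)); m[:205]=0;m[300:]=0
n,l,st,ce=cv2.connectedComponentsWithStats(m)
for i in range(1,n):
    if st[i,4]>60: print(st[i],ce[i].round(1),px2w("top",ce[i],.014).round(4))
c=cv2.resize(im[200:325,335:485],None,fx=5,fy=5,interpolation=cv2.INTER_CUBIC)[:600]
cv2.imwrite("pics/crop_from.png",c)
c=cv2.resize(im[205:270,130:290],None,fx=5,fy=5,interpolation=cv2.INTER_CUBIC)
cv2.imwrite("pics/crop_to.png",c)
E
```

```text
to [[0.486, 0.331, 0.014], [0.489, 0.255, 0.014], [0.491, 0.179, 0.014], [0.494, 0.102, 0.014]]
frm [[0.518, -0.133, 0.014], [0.498, -0.208, 0.014], [0.479, -0.283, 0.014], [0.449, -0.351, 0.014]]
alike [[0.344, -0.282, 0.014], [0.351, -0.388, 0.014]]
[346 214  33  32 363] [363.7 229.6] [[ 0.5195 -0.1397  0.014 ]]
[145 224  28  26 675] [158.4 236.5] [[0.4873 0.3299 0.014 ]]
[178 224  27  27 681] [191.  236.6] [[0.4896 0.2547 0.014 ]]
[210 225  28  26 688] [223.6 237.5] [[0.49   0.1799 0.014 ]]
[243 225  28  26 683] [256.6 237.4] [[0.4927 0.1046 0.014 ]]
[377 230  32  28 250] [394.6 246. ] [[ 0.4839 -0.2115  0.014 ]]
[408 237  32  32 353] [422.8 255.3] [[ 0.4644 -0.2775  0.014 ]]
[438 248  31  33 427] [453.3 264.2] [[ 0.446  -0.3494  0.014 ]]
```

View pics/crop_from.png

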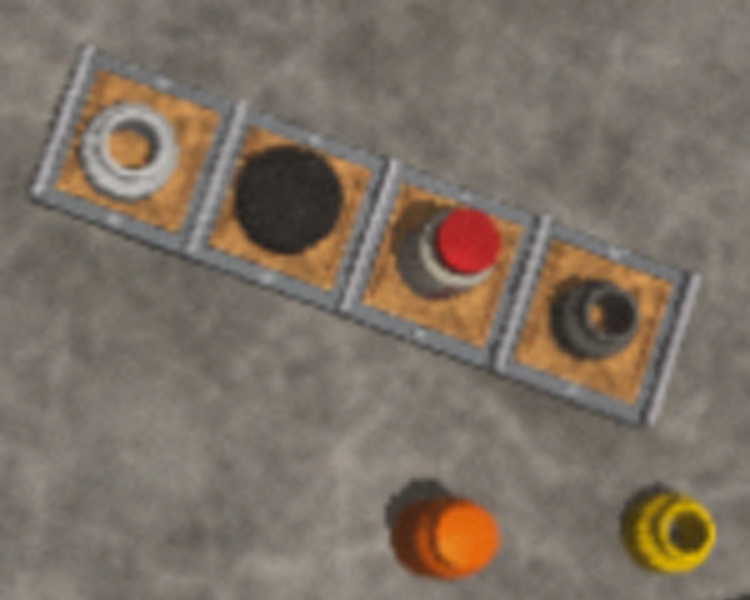

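View pics/crop_to.png

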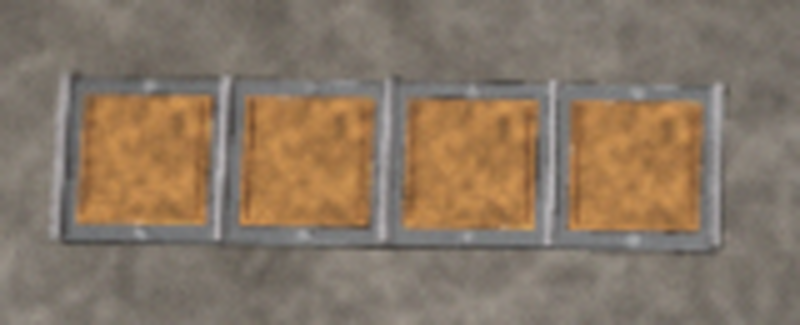

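The crops confirm the four things and the look-alikes. In crop_from the bb ring is at (130,150), the black cap at (288,200), the red-capped white bottle at (469,241) and the dark socket's neck at (608,308). The orange bottle (450,540) and the yellow socket (670,530) stand outside the rack. The destination pads are clean. Now I compute the poses and check them against the rack, then move the lockring socket first.

```bash
cat >> h.py <<'E'
def cr(u,v): return ((u+.5)/5-.5+335,(v+.5)/5-.5+200)
ends=px2w("top",[cr(64,121),cr(672,348)],.021)
d=ends[0]-ends[1]; FY=np.arctan2(-d[0],d[1]); FC=ends.mean(0)[:2]
PT=np.array([[.4873,.3299],[.4896,.2547],[.4900,.1799],[.4927,.1046]])
YY=np.array([.1125,.0375,-.0375,-.1125])
dt=np.polyfit(YY,PT,1)[0]; TY=np.arctan2(-dt[0],dt[1]); TC=PT.mean(0)
def ax(y): return np.array([-np.sin(y),np.cos(y)])
SRC={k:px2w("top",cr(*uv),z)[0,:2] for k,uv,z in [("bb",(130,150),.026),("dust",(288,200),.026),("bottle",(469,241),.078),("lock",(608,308),.052)]}
DST={k:TC+YY[i]*ax(TY) for i,k in enumerate(["lock","bottle","dust","bb"])}
def q(y): a=(y+np.pi/2)/2; return [np.cos(a),np.sin(a),0,0]
HI=.22
def pick(k,z,eff=40):
    p=SRC[k]; arm.move_gripper(1.0,eff); arm.movep([*p,HI],q(FY)); arm.line_to([*p,z],.15)
    print(k,"down",arm.read_tool_pos().round(4),arm.read_ft_force().round(1))
    arm.move_gripper(0.0,eff); print("grip",arm.read_opening(),arm.read_finger_force())
    arm.line_to([*p,HI],.15); print("lifted",arm.read_opening(),arm.read_finger_force(),arm.read_time())
def place(k,z):
    p=DST[k]; arm.movep([*p,HI],q(TY)); arm.line_to([*p,z+.03],.15); arm.line_to([*p,z],.05)
    print("placed",arm.read_tool_pos().round(4),arm.read_ft_force().round(1))
    arm.pause(.2); arm.move_gripper(1.0); arm.line_to([*p,HI],.15); print(arm.read_time())
E
python3 - <<'E'
from h import *
print("from",FC,FY,np.linalg.norm(d),"to",TC,TY,np.linalg.norm(dt))
ok=True
for k,y in zip(["bb","dust","bottle","lock"],YY):
    r=SRC[k]-FC; x=np.array([np.cos(FY),np.sin(FY)])
    o=np.array([r@x,r@ax(FY)-y]); print(k,SRC[k].round(4),"off pad",o.round(4)); ok&=abs(o).max()<.009
if ok: pick("lock",.090)
E
```

```text
from [ 0.4825314 -0.242656 ] -0.32587788209967083 0.2986371774219765 to [0.4899   0.217275] 0.02210909171769363 1.0011780172487912
bb [ 0.517  -0.1311] off pad [-0.0031  0.0042]
dust [ 0.4965 -0.2037] off pad [0.0007 0.0039]
bottle [ 0.472  -0.2733] off pad [-0.0002  0.0051]
lock [ 0.4481 -0.3436] off pad [-0.0003  0.0058]
lock down [ 0.4486 -0.3441  0.0908] [ 0.2 -0.7  0.7]
grip 0.40306829835516506 39.7725753675185
lifted 0.4035220751701356 39.90171225974834 4.3333
```

Gripped at an opening of about 34 mm for a foot of 36 mm, which fits. Placing it.

Run:
```python
from h import *
place("lock",.0905)
pick("bottle",.098)
im=snapshot("top"); cv2.imwrite("pics/t1.png",im)
```

```text
placed [0.487  0.3294 0.0907] [-1.9 -1.5  4.6]
10.0667
bottle down [ 0.4727 -0.2734  0.0987] [ 0.7 -1.1  0.2]
grip 0.40289596154557694 39.814596686919685
lifted 0.4052500365680995 39.84136015176773 14.9
```

View pics/t1.png

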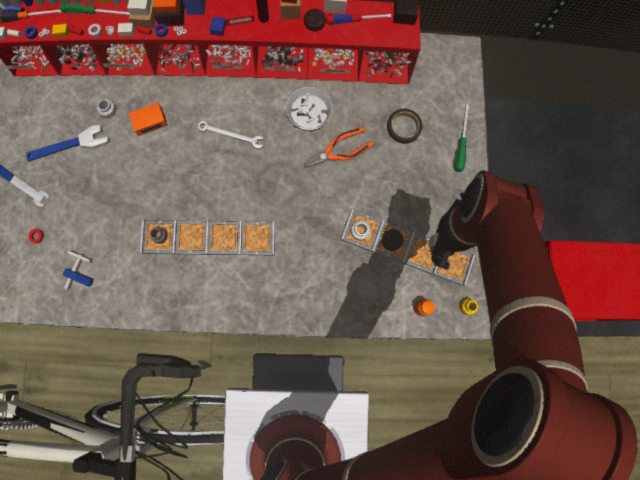

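The lockring socket stands upright on the leftmost pad of the destination rack, at (158,234). The bottle is in the gripper. I go on with the rest.

Run:
```python
from h import *
place("bottle",.0985)
pick("dust",.089)
if arm.read_opening()>.45:
    place("dust",.0895)
    pick("bb",.090)
    if arm.read_opening()>.4:
        place("bb",.0905); arm.movep([*(SRC["bb"]),.3],q(FY))
im=snapshot("top"); cv2.imwrite("pics/t2.png",cv2.resize(im[205:270,130:290],None,fx=5,fy=5,interpolation=cv2.INTER_CUBIC)); cv2.imwrite("pics/s2.png",snapshot("scene"))
```

```text
placed [0.4886 0.2545 0.0987] [-1.6 -1.4  6.1]
20.075
dust down [ 0.4971 -0.2037  0.0897] [-0.2 -0.3  0.2]
grip 0.5518591961641268 40.66749572753906
lifted 0.5529937422202331 41.0995227098465 24.4583
placed [0.4903 0.1796 0.09  ] [-3.1 -1.   9.6]
29.1333
bb down [ 0.5176 -0.1308  0.0907] [-0.5  0.1  0.1]
grip 0.49040011759067265 40.12100629624911
lifted 0.49254635924602785 40.65575534768868 33.05
placed [0.4919 0.1047 0.0909] [-1.8 -1.1  7.8]
37.275
```

View pics/t2.png

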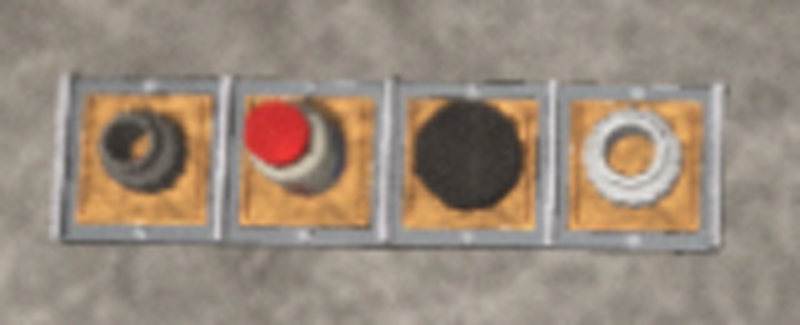

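View pics/s2.png

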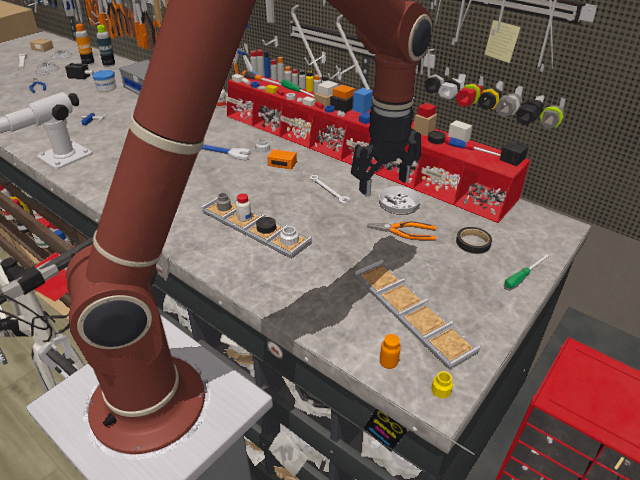

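All four stand upright in the order lockring socket (143,150), bottle (290,145), dust cap (469,154), bb socket (632,155). A last numeric check before handing in.

Run:
```python
from h import *
R=np.array([[np.cos(TY),np.sin(TY)],ax(TY)]); ok=True
for k,(u,v),z in [("lock",(128,142),.052),("bottle",(277,132),.078),("dust",(469,154),.026),("bb",(632,155),.026)]:
    e=R@(px2w("top",((u+.5)/5-.5+130,(v+.5)/5-.5+205),z)[0,:2]-DST[k]); print(k,e.round(4)); ok&=abs(e).max()<.009
if ok: print(ticket.finish_job())
```

```text
lock [ 0.001  -0.0038]
bottle [ 0.0014 -0.0016]
dust [ 0.002  -0.0013]
bb [0.0024 0.0002]
the job is handed in; nothing more can be done
None
```

All four things stand upright on the destination rack in reverse order (from the left: lockring socket, bottle, dust cap, bottom bracket socket), each measured within 4 mm of its pad's middle, and the job was handed in after about 40 s of robot time; no verdict was returned.

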